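# Make up two prop-painting kits

### The arm

A 6-joint arm with a two-finger parallel gripper is mounted at the origin on the work surface. World frame = base frame: x ahead of the robot, y to its left, z up, the work surface at z = 0. Lengths are in m, angles in rad, forces in N, time in s.
With the tool pointing down it reaches from about 0.3 to 0.775 m from the base axis. Payload 14.6 kg.
Tool frame: the origin (TCP) lies at the very end of the fingers, on their centre line; the grasp point (between the pads) lies 19 mm behind it (env.pinch_z is the z of the grasp point in the tool frame, in m); z points along the fingers, y is the line along which they close (so a half turn about z gives the same grasp; the last joint's range is limited). The gripper opens to 85 mm and grips with 20 to 120 N. Pads are 22 mm wide; open, the fingers measure 114 mm over their backs; the gripper's body (76 mm by 85 mm) begins 54 mm behind the grasp point. The pads swing forward as they close: fully open they stand 13 mm farther back than shut.
Start: joints at [-1.327, 0.3, 1.521, -0, 1.321, -0.067], TCP at [0.168, -0.524, 0.231] pointing down, gripper open.
Joint ranges: [-3.03, 3.03], [-0.79, 2.21], [0.23, 2.52], [-1.04, 4.18], [0, 3.07], [-2.55, 2.55]. Speed limits (rad/s): [2.22, 2.22, 2.57, 3.14, 3.14, 3.14].

### API

Orientations are given as a 3x3 rotation matrix whose columns are the frame's x, y, z axes.
In Python, from rig import env gives the robot as it stands.
- The arm moves only by the tool servo_tool, never from a script. Its arguments are lists of equal length, an entry for each row: "rot": the turn, a rotation vector about the world's x, y, z in rad, a list of three; "delta_pos": the shift along the world's x, y, z in m, a list of three; "hand": the opening, from 0 (shut) to 1 (fully open). In form: {"rot": [[wx, wy, wz], ...], "delta_pos": [[x, y, z], ...], "hand": [hand, ...]}. A call has 1 to 12 rows; each row shifts and turns the commanded pose from where the row before left it; what a row does not reach is not made up. A row lasts 1/8 s, in which the tool goes at most 62.5 mm and 10.7 degrees, less where a joint would pass 70% of its speed; a pose out of reach is approached as far as the arm can. A call with a gripper value outside its range is refused whole. The fingers move at their own pace and stop on an object; "newtons" is the grip in N (left out, the last holds). Time passes only in rows, so rows that do not move let the fingers close. It gives the time, the measured TCP pose, the force, the opening and the grip force at its end, in the units of the state.
- env.observe(): the state, without advancing time (a new reading comes with each control period).
- env.snapshot(name): name is "scene" or "top"; returns a dict with "image" (420x560x3 uint8, red, green, blue), "K" (3x3 intrinsics, pixels), "T" (4x4, takes a point from camera to world coordinates). Camera axes: x right, y down, z forward; pixel columns grow to the right and rows downward; lengths in m; the calibration is good to about 2 mm. A picture is of the moment at which its call begins. There is no depth.
- env.job_done(): hands the job in; it is judged then, once.
The state is a dict: "time_s": time; "joint_positions": joint angles; "qd": joint speeds; "tau": joint torques, N m; "tcp_pos": TCP position; "ee_rot": TCP orientation; "ft_force": force on the tool from outside, world axes, zero at the start; "ft_torque": the same for the moment, N m; "gripper_width": opening from 0.0 (shut) to 1.0 (fully open); "grip_force": force on a finger pad.
Only numpy, scipy, OpenCV 4.12 (cv2) and the standard library are available. Lean on these libraries where they do the work, as an engineer would, in place of code of your own. Each camera call takes 0.05 s, during which the arm holds its last target. There are 200 camera calls.

### The job

Make up the two painting kits from the stock: the blue bottle, the white bottle and the orange jar go in the green tray; the red bottle and the white mixing cup go in the yellow tray. Stand every piece upright on the tray's floor, each bottle in a small compartment of its own and the jar or cup in the large compartment. Leave the black bottle, the prop eye and the blue dish standing where they are.

Things in the scene. Friction and masses are not known exactly. Their poses are not given: they have to be found in the camera images.
- green_tray: Green tray fixed to the bench, 206 (x) by 86 mm (y), walls 6 mm thick, 18 mm high, floor 5 mm thick. Three compartments in a row along x, all 74 mm wide in y, centred on y = 0: two small, 54 mm long, centres at x = -70 and -10 mm, and one large, 74 mm long, centre at x = +60 mm. Origin: centre of its underside; x points along the row to the large compartment, z up.
- yellow_tray: Yellow tray fixed to the bench, 206 (x) by 86 mm (y), walls 6 mm thick, 18 mm high, floor 5 mm thick. Three compartments in a row along x, all 74 mm wide in y, centred on y = 0: two small, 54 mm long, centres at x = -70 and -10 mm, and one large, 74 mm long, centre at x = +60 mm. Origin: centre of its underside; x points along the row to the large compartment, z up.
- blue_bottle: Blue paint bottle, body and cap of one colour, plain upright cylinder 28 mm in diameter and 85 mm tall (slightly waisted by a grey ring at 58 to 61 mm height), about 60 g. Origin: centre of its underside, z up.
- white_bottle: White paint bottle, body and cap of one colour, plain upright cylinder 28 mm in diameter and 85 mm tall (slightly waisted by a grey ring at 58 to 61 mm height), about 60 g. Origin: centre of its underside, z up.
- red_bottle: Red paint bottle, body and cap of one colour, plain upright cylinder 28 mm in diameter and 85 mm tall (slightly waisted by a grey ring at 58 to 61 mm height), about 60 g. Origin: centre of its underside, z up.
- orange_jar: Closed orange paint jar with an orange lid, plain upright cylinder 50 mm in diameter and 48 mm tall, about 100 g. Origin: centre of its underside, z up.
- mixing_cup: White open rigid plastic mixing cup, outer diameter 50 mm at the foot and 52 mm at the rim, 60 mm tall, wall 2.5 mm, about 30 g. Origin: centre of its underside, z up.
- black_bottle: Black paint bottle, body and cap of one colour, plain upright cylinder 28 mm in diameter and 85 mm tall (slightly waisted by a grey ring at 58 to 61 mm height), about 60 g. Origin: centre of its underside, z up. It is not wanted and stays where it is.
- prop_eye: Model eyeball, a white ball 38 mm in diameter with an iris, fixed on a round dark wooden base 42 mm in diameter; 48 mm tall in all, 120 g. Origin: centre of the base's underside, z up. It is not wanted and stays where it is.
- blue_dish: Small shallow blue ceramic paint dish, 64 mm across the rim, 48 mm across the foot, 18 mm high, 120 g. Origin: centre of its underside, z up. It is not wanted and stays where it is.

How it is judged:
At the end, for the whole second after the job is handed in: The five pieces wholly inside their compartments as asked (each bottle alone in a small one), base within 4 mm of the tray floor, upright within 0.12 rad, at rest; black bottle, prop eye and blue dish upright and at rest on the bench, within 25 mm of their start ((((x of blue_bottle in the frame of green_tray between -0.0845 and -0.0555 m and y of blue_bottle in the frame of green_tray between -0.0245 and 0.0245 m) and (x of white_bottle in the frame of green_tray between -0.0245 and 0.0045 m and y of white_bottle in the frame of green_tray between -0.0245 and 0.0245 m)) or ((x of blue_bottle in the frame of green_tray between -0.0245 and 0.0045 m and y of blue_bottle in the frame of green_tray between -0.0245 and 0.0245 m) and (x of white_bottle in the frame of green_tray between -0.0845 and -0.0555 m and y of white_bottle in the frame of green_tray between -0.0245 and 0.0245 m))) and x of orange_jar in the frame of green_tray between 0.0465 and 0.0735 m and y of orange_jar in the frame of green_tray between -0.0135 and 0.0135 m and ((x of red_bottle in the frame of yellow_tray between -0.0845 and -0.0555 m and y of red_bottle in the frame of yellow_tray between -0.0245 and 0.0245 m) or (x of red_bottle in the frame of yellow_tray between -0.0245 and 0.0045 m and y of red_bottle in the frame of yellow_tray between -0.0245 and 0.0245 m)) and x of mixing_cup in the frame of yellow_tray between 0.0465 and 0.0735 m and y of mixing_cup in the frame of yellow_tray between -0.0135 and 0.0135 m and height (world z) of blue_bottle between 0.001 and 0.009 m and angle between each of blue_bottle, white_bottle, red_bottle, orange_jar, mixing_cup, black_bottle, prop_eye, blue_dish's own z axis and vertical below 0.12 rad and linear speed of each of blue_bottle, white_bottle, red_bottle, orange_jar, mixing_cup, black_bottle, prop_eye, blue_dish below 0.02 m/s and angular speed of each of blue_bottle, white_bottle, red_bottle, orange_jar, mixing_cup, black_bottle, prop_eye, blue_dish below 0.2 rad/s and height (world z) of white_bottle between 0.001 and 0.009 m and height (world z) of red_bottle between 0.001 and 0.009 m and height (world z) of orange_jar between 0.001 and 0.009 m and height (world z) of mixing_cup between 0.001 and 0.009 m and height (world z) of black_bottle between -0.004 and 0.004 m and distance of each of black_bottle, prop_eye, blue_dish from where it was at the start of the episode below 0.025 m and height (world z) of prop_eye between -0.004 and 0.004 m and height (world z) of blue_dish between -0.004 and 0.004 m); the robot touches nothing.
It fails at once if the black bottle is moved more than 25 mm (distance of black_bottle from where it was at the start of the episode above 0.025 m).
It fails at once if the prop eye is moved more than 25 mm (distance of prop_eye from where it was at the start of the episode above 0.025 m).
It fails at once if the blue dish is moved more than 25 mm (distance of blue_dish from where it was at the start of the episode above 0.025 m).
It also fails if it takes over 112 s, if anything falls off the work surface, if the arm or the gripper's body presses on something with over 40 N, if the wrist force passes 120 N, or if a joint passes its speed limit or range.

## Working session

There is one attempt and no reset: what is moved stays moved. The work goes in short steps, Python scripts to look and compute and a tool call to move; the robot and the scene stay as the last step left them, time stands still between calls to the robot, and variables do not carry over. Pictures are saved under pics/ and viewed, at most 14 in all, crops included, and the job is handed in when it is done.

Besides the shell and the picture viewer there is one more tool, called by a JSON object that holds its "api" and its "payload". servo_tool: Moves the arm, as the interface text tells. Its arguments: {"type":"object","properties":{"rot":{"type":"array","items":{"type":"array","items":{"type":"number"}}},"delta_pos":{"type":"array","items":{"type":"array","items":{"type":"number"}}},"hand":{"type":"array","items":{"type":"number"}},"newtons":{"type":"number"}},"required":["rot","delta_pos","hand"]}

```bash
ls; mkdir -p pics; python3 - <<'E'
from rig import env
import cv2,numpy as np
o=env.observe();print(o['time_s'],o['tcp_pos'],o['ee_rot'],o['gripper_width'],env.pinch_z)
for n in("top","scene"):
    s=env.snapshot(n);cv2.imwrite(f"pics/{n}0.png",s["image"][:,:,::-1]);print(n,s["K"].tolist(),np.round(s["T"],4).tolist())
E
```

```text
pics
0.0 [ 0.16812659 -0.52342343  0.23069588] [[ 9.52099805e-01  3.05787298e-01 -2.98612562e-04]
 [ 3.05787437e-01 -9.52099123e-01  1.14160991e-03]
 [ 6.47810505e-05 -1.17823854e-03 -9.99999304e-01]] 1.000383727514164 -0.0187
top [[454.97696579485665, 0.0, 272.749859376759], [0.0, 454.97696579485665, 207.36938522021106], [0.0, 0.0, 1.0]] [[-0.0232, -0.9861, 0.1644, 0.4097], [-0.9997, 0.0212, -0.0141, 0.0149], [0.0105, -0.1647, -0.9863, 0.9752], [0.0, 0.0, 0.0, 1.0]]
scene [[469.8518526748022, 0.0, 277.4034781318963], [0.0, 469.8518526748022, 212.2352783411766], [0.0, 0.0, 1.0]] [[-0.2095, 0.5653, -0.7978, 1.2511], [0.9776, 0.1057, -0.1818, 0.1762], [-0.0185, -0.8181, -0.5748, 0.5322], [0.0, 0.0, 0.0, 1.0]]
```

View pics/top0.png

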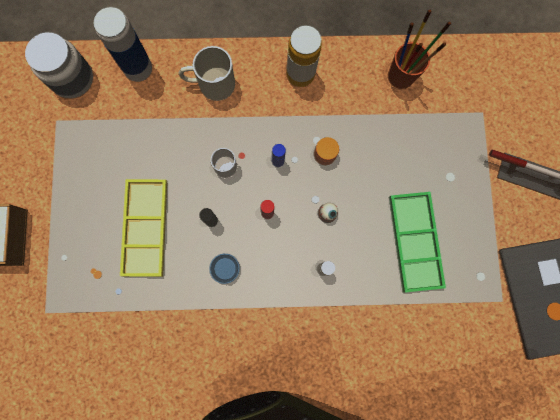

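View pics/scene0.png

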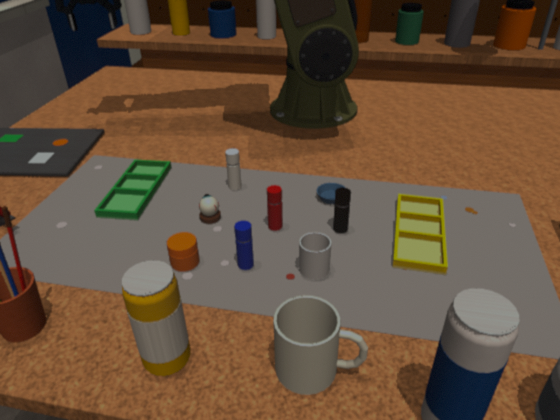

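The top view shows the yellow tray at about (144,228) and the green tray at about (417,242). The large compartment of each is at the top, which is far in x. Blue bottle (279,155), red (267,209), white (327,268), black (208,217), jar (327,151), eye (328,212), cup (224,161), dish (225,268). The scene view agrees with this, and everything is upright.

```bash
cat > h.py <<'E'
import cv2,numpy as np
from rig import env
def ray(s,uv,z):
    K,T=s["K"],s["T"]; d=T[:3,:3]@np.linalg.solve(K,[uv[0],uv[1],1.]); o=T[:3,3]
    return (o+d*(z-o[2])/d[2])[:2]
def proj(s,p):
    c=np.linalg.inv(s["T"])@np.r_[p,1.]; q=s["K"]@c[:3]; return q[:2]/q[2]
def fg(im):
    """pixels unlike the mat: chroma or luminance differs from local median"""
    lab=cv2.cvtColor(im[:,:,::-1].copy(),cv2.COLOR_BGR2LAB).astype(float)
    bg=np.stack([cv2.medianBlur(lab[:,:,i].astype(np.uint8),91) for i in range(3)],2).astype(float)
    return np.linalg.norm(lab-bg,axis=2)
def huemask(im,lo,hi,smin=90,vmin=40):
    hsv=cv2.cvtColor(im[:,:,::-1].copy(),cv2.COLOR_BGR2HSV)
    h=hsv[:,:,0]; m=((h>=lo)&(h<=hi)) if lo<=hi else ((h>=lo)|(h<=hi))
    return (m&(hsv[:,:,1]>smin)&(hsv[:,:,2]>vmin)).astype(np.uint8)
def blob(m,near,r=40):
    """largest contour centred near pixel"""
    cs,_=cv2.findContours(m,cv2.RETR_EXTERNAL,cv2.CHAIN_APPROX_NONE)
    cs=[c for c in cs if cv2.contourArea(c)>15 and np.hypot(*(np.array(cv2.minAreaRect(c)[0])-near))<r]
    return max(cs,key=cv2.contourArea) if cs else None
E
python3 - <<'E'
from h import *
S={n:env.snapshot(n) for n in("top","scene")}
H={'blue':(110,130),'red':(172,6),'jar':(8,18),'green':(45,75),'yellow':(22,34)}
near={'top':dict(blue=(279,155),red=(267,209),jar=(327,151),green=(417,242),yellow=(144,228)),
'scene':dict(blue=(244,245),red=(275,208),jar=(183,252),green=(136,188),yellow=(420,231))}
hh=dict(blue=.0425,red=.0425,jar=.024,green=.009,yellow=.009)
for k,(lo,hi) in H.items():
    for n in S:
        c=blob(huemask(S[n]["image"],lo,hi,120 if k in('jar','red') else 80),near[n][k])
        if c is None: print(k,n,None);continue
        r=cv2.minAreaRect(c); print(k,n,np.round(r[0],1),np.round(r[1],1),cv2.boundingRect(c),np.round(ray(S[n],r[0],hh[k]),4))
        if k in('green','yellow') and n=='top': print([np.round(ray(S[n],p,.009),4).tolist() for p in cv2.boxPoints(r)])
for n in S:
    f=fg(S[n]["image"]); g=np.clip(f*3,0,255).astype(np.uint8)
    x0,y0,x1,y1=(110,110,460,310) if n=='top' else (90,120,470,290)
    cv2.imwrite(f"pics/fg_{n}.png",cv2.resize(np.hstack([g[y0:y1,x0:x1]]),None,fx=2.1,fy=2.1,interpolation=0))
big=S['top']["image"][130:290,190:350,::-1]; b2=S['scene']["image"][140:285,160:360,::-1]
cv2.imwrite("pics/z.png",np.hstack([cv2.resize(big,(400,400),interpolation=cv2.INTER_CUBIC),cv2.copyMakeBorder(cv2.resize(b2,(400,290),interpolation=cv2.INTER_CUBIC),0,110,0,0,0)]))
E
```

```text
blue top [279.  151.4] [15.8 13. ] (272, 144, 14, 17) [ 0.6854 -0.0144]
blue scene [243.3 244.9] [48.5 16.2] (234, 221, 19, 49) [ 0.6737 -0.0145]
red top [267.  207.5] [15. 12.] (261, 200, 13, 16) [0.5651 0.0135]
red scene [274. 207.] [44. 14.] (267, 185, 15, 45) [0.5561 0.0115]
jar top [326.  150.5] [23.3 26.2] (315, 137, 24, 28) [ 0.6907 -0.117 ]
jar scene [182.5 251.1] [38.8 29.6] (167, 232, 32, 39) [ 0.6872 -0.1187]
green top [417.3 241.5] [99.1 42.4] (390, 192, 56, 101) [ 0.4902 -0.3055]
[[0.5913, -0.252], [0.6028, -0.3444], [0.3924, -0.3573], [0.3819, -0.2681]]
green scene [134.6 189.7] [39.2 87.8] (95, 159, 76, 60) [ 0.4996 -0.3017]
yellow top [143.2 227.5] [43.3 98.9] (120, 179, 47, 98) [0.5332 0.2782]
[[0.4323, 0.3256], [0.6442, 0.3227], [0.6378, 0.229], [0.4261, 0.2352]]
yellow scene [421.6 233.5] [55.4 77.8] (392, 193, 56, 82) [0.5421 0.2804]
```

View pics/z.png

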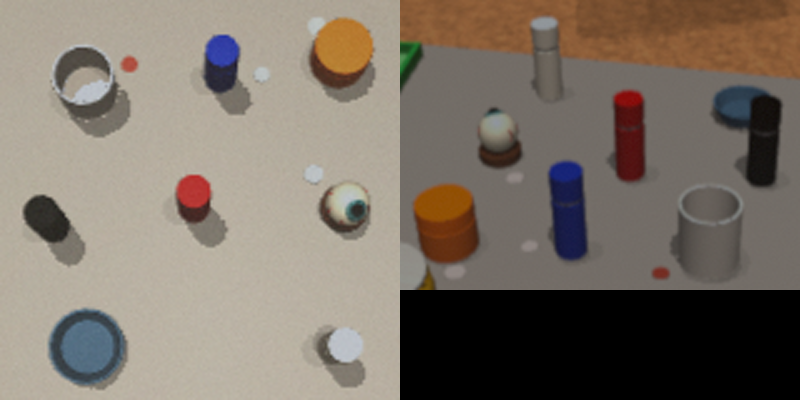

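```bash
python3 - <<'E'
from h import *
S={n:env.snapshot(n) for n in("top","scene")}
t=dict(blue=(222,50,.085),red=(194,191,.085),white=(345,345,.085),jar=(343,47,.048),cup=(83.5,77,.06),black=(40,210,.085),eye=(348,207,.03),dish=(87,347,.018))
s=dict(blue=(567,173,.085),red=(629,100,.085),white=(545,24,.085),jar=(445,202,.048),cup=(710,206,.06),black=(766,105,.085),eye=(498,132,.03),dish=(742,101,.018))
for k in t:
    a=ray(S['top'],((t[k][0]+.5)/2.5+189.5,(t[k][1]+.5)/2.5+129.5),t[k][2])
    b=ray(S['scene'],((s[k][0]-399.5)/2+159.5,(s[k][1]+.5)/2+139.5),s[k][2])
    print(k,a.round(4),b.round(4),((a+b)/2).round(4))
# tray walls: saturation profile at finer level, corners by near/far edge heights
for k,(lo,hi),nr in(('green',(45,75),(417,242)),('yellow',(22,34),(144,228))):
    c=blob(huemask(S['top']["image"],lo,hi,80),nr); b=cv2.boxPoints(cv2.minAreaRect(c))
    m=b.mean(0)
    # dist in px and metric of each side, long axis yaw on floor-level plane
    sides=sorted([(np.linalg.norm(b[i]-b[(i+1)%4]),i) for i in range(4)])
    P=np.array([ray(S['top'],p,.009) for p in b]); v=[]
    for L,i in sides[2:]:
        d=P[(i+1)%4]-P[i]; d*=np.sign(d[0]); v.append(np.arctan2(d[1],d[0])); 
    print(k,[round(float(x),4) for x in v],P.mean(0).round(4))
E
```

```text
blue [ 0.6763 -0.0122] [ 0.6783 -0.0107] [ 0.6773 -0.0114]
red [0.5608 0.0129] [0.5634 0.0146] [0.5621 0.0138]
white [ 0.4369 -0.1018] [ 0.4378 -0.1006] [ 0.4374 -0.1012]
jar [ 0.6879 -0.1158] [ 0.6885 -0.1151] [ 0.6882 -0.1155]
cup [0.6629 0.1024] [0.6675 0.1032] [0.6652 0.1028]
black [0.5482 0.1349] [0.5496 0.1346] [0.5489 0.1348]
eye [ 0.5537 -0.1165] [ 0.557  -0.1159] [ 0.5554 -0.1162]
dish [0.4423 0.1048] [0.4414 0.1038] [0.4418 0.1043]
green [0.063, 0.0784] [ 0.4921 -0.3053]
yellow [-0.0283, -0.0126] [0.5351 0.2782]
```

{"api": "servo_tool", "payload": {"rot": [[0, 0, -0.026], [0, 0, -0.026], [0, 0, -0.026], [0, 0, -0.026], [0, 0, -0.026], [0, 0, -0.026], [0, 0, -0.026], [0, 0, -0.026], [0, 0, -0.026], [0, 0, -0.026], [0, 0, -0.026], [0, 0, -0.025]], "delta_pos": [[0.0224, 0.0352, -0.004], [0.0224, 0.0352, -0.004], [0.0224, 0.0352, -0.004], [0.0224, 0.0352, -0.004], [0.0224, 0.0352, -0.004], [0.0224, 0.0352, -0.004], [0.0224, 0.0352, -0.004], [0.0224, 0.0352, -0.004], [0.0224, 0.0352, -0.004], [0.0224, 0.0352, -0.004], [0.0224, 0.0352, -0.004], [0.0224, 0.0352, -0.004]], "hand": [1, 1, 1, 1, 1, 1, 1, 1, 1, 1, 1, 1], "newtons": 30}}

```text
time_s: 1.8
tcp_pos: [0.4376, -0.1, 0.1833]
ee_rot: [[1.0, -0.001, 0.0], [-0.001, -1.0, -0.0], [0.0, 0.0, -1.0]]
ft_force: [-0.0, -0.7, -0.2]
gripper_width: 1.002
grip_force: 0.0
```

{"api": "servo_tool", "payload": {"rot": [[0, 0, 0], [0, 0, 0], [0, 0, 0], [0, 0, 0], [0, 0, 0], [0, 0, 0], [0, 0, 0], [0, 0, 0], [0, 0, 0], [0, 0, 0], [0, 0, 0], [0, 0, 0]], "delta_pos": [[0, 0, -0.03], [0, 0, -0.03], [0, 0, -0.03], [0, 0, -0.03], [0, 0, -0.02], [0, 0, -0.013], [0, 0, 0], [0, 0, 0], [0, 0, 0], [0, 0, 0], [0, 0, 0], [0, 0, 0]], "hand": [1, 1, 1, 1, 1, 1, 0, 0, 0, 0, 0, 0], "newtons": 30}}

```text
time_s: 3.3
tcp_pos: [0.4374, -0.1014, 0.0309]
ee_rot: [[1.0, -0.0, 0.001], [-0.0, -1.0, -0.0], [0.001, 0.0, -1.0]]
ft_force: [-1.2, 0.8, 5.6]
gripper_width: 0.318
grip_force: 30.2
```

{"api": "servo_tool", "payload": {"rot": [[0, 0, 0], [0, 0, 0], [0, 0, 0], [0, 0, 0], [0, 0, 0.014], [0, 0, 0.014], [0, 0, 0.014], [0, 0, 0.014], [0, 0, 0.014], [0, 0, 0]], "delta_pos": [[0, 0, 0.02], [0, 0, 0.04], [0, 0, 0.04], [0, 0, 0.02], [-0.0026, -0.042, 0], [-0.0026, -0.042, 0], [-0.0026, -0.042, 0], [-0.0026, -0.042, 0], [-0.0026, -0.04, 0], [0, 0, 0]], "hand": [0, 0, 0, 0, 0, 0, 0, 0, 0, 0]}}

```text
time_s: 4.55
tcp_pos: [0.4234, -0.3111, 0.15]
ee_rot: [[0.998, 0.067, -0.0], [0.067, -0.998, 0.0], [-0.0, -0.0, -1.0]]
ft_force: [0.2, 1.2, -0.6]
gripper_width: 0.32
grip_force: 29.9
```

```bash
python3 - <<'E'
from h import *
S={n:env.snapshot(n) for n in("top","scene")}
tr=dict(green=(.494,-.3045,.07),yellow=(.537,.279,-.02))
out=[]
for n,cr in(('scene',dict(green=(90,150),yellow=(375,180))),('top',dict(green=(370,180),yellow=(95,165)))):
    for k,(x,y,a) in tr.items():
        im=cv2.resize(S[n]["image"][:,:,::-1],None,fx=3,fy=3,interpolation=cv2.INTER_CUBIC)
        R=np.array([[np.cos(a),-np.sin(a)],[np.sin(a),np.cos(a)]])
        q=lambda u,v,z=.018: tuple(((proj(S[n],[*(R@[u,v]+[x,y]),z])+.5)*3).astype(int).tolist())
        for A,B in(((-.103,-.043),(.103,-.043)),((-.103,.043),(.103,.043)),((-.103,-.043),(-.103,.043)),((.103,-.043),(.103,.043)),((.02,-.037),(.02,.037)),((-.04,-.037),(-.04,.037))):
            cv2.line(im,q(*A),q(*B),(255,0,255),1)
        for u in(-.07,-.01,.06): cv2.circle(im,q(u,0,.005),3,(0,0,255),-1)
        cx,cy=cr[k]; out.append(im[cy*3:cy*3+300,cx*3:cx*3+300])
cv2.imwrite("pics/tr.png",np.vstack([np.hstack(out[:2]),np.hstack(out[2:])]))
E
```

```text
(no output)
```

View pics/tr.png

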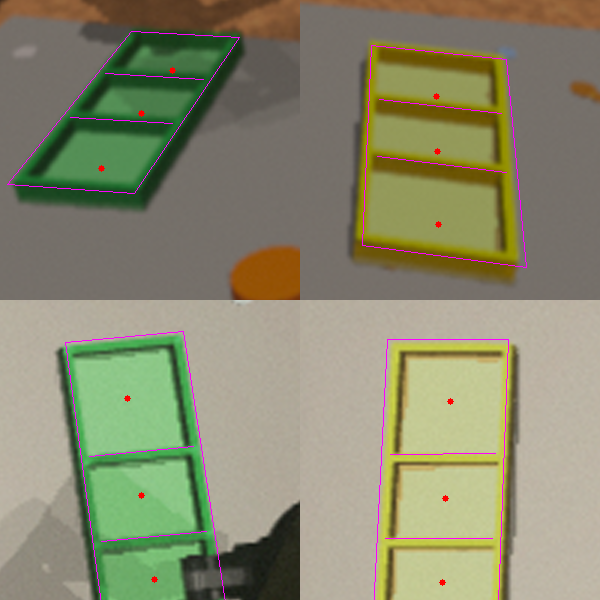

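{"api": "servo_tool", "payload": {"rot": [[0, 0, 0.01], [0, 0, 0], [0, 0, 0], [0, 0, 0], [0, 0, 0], [0, 0, 0], [0, 0, 0], [0, 0, 0], [0, 0, 0], [0, 0, 0.0], [0, 0, 0], [0, 0, 0]], "delta_pos": [[-0.001, 0.002, -0.02], [0, 0, -0.035], [0, 0, -0.03], [0, 0, -0.018], [0, 0, -0.01], [0, 0, 0], [0, 0, 0], [0, 0, 0], [0, 0, 0], [0, 0, 0.02], [0, 0, 0.04], [0, 0, 0.04]], "hand": [0, 0, 0, 0, 0, 0, 0.8, 0.8, 0.8, 0.8, 1, 1]}}

```text
time_s: 6.15
tcp_pos: [0.4229, -0.3072, 0.1386]
ee_rot: [[0.997, 0.08, -0.0], [0.08, -0.997, 0.0], [-0.0, -0.0, -1.0]]
ft_force: [1.1, 0.2, 0.2]
gripper_width: 0.999
grip_force: 0.0
```

{"api": "servo_tool", "payload": {"rot": [[0, 0, -0.008], [0, 0, -0.008], [0, 0, -0.008], [0, 0, -0.008], [0, 0, -0.008], [0, 0, -0.008], [0, 0, -0.008], [0, 0, -0.008], [0, 0, -0.008], [0, 0, -0.008], [0, 0, 0]], "delta_pos": [[0.0255, 0.0296, 0.001], [0.0255, 0.0296, 0.001], [0.0255, 0.0296, 0.001], [0.0255, 0.0296, 0.001], [0.0255, 0.0296, 0.001], [0.0255, 0.0296, 0.001], [0.0255, 0.0296, 0.001], [0.0255, 0.0296, 0.001], [0.0255, 0.0296, 0.001], [0.0255, 0.0296, 0.001], [0, 0, 0]], "hand": [1, 1, 1, 1, 1, 1, 1, 1, 1, 1, 1]}}

```text
time_s: 7.52
tcp_pos: [0.6788, -0.0092, 0.1469]
ee_rot: [[1.0, 0.002, 0.0], [0.002, -1.0, 0.0], [0.0, -0.0, -1.0]]
ft_force: [-0.8, 0.1, -0.0]
gripper_width: 0.999
grip_force: 0.0
```

```bash
python3 - <<'E'
from h import *
o=env.observe();print(o['joint_positions'])
S={n:env.snapshot(n) for n in("top","scene")}
cv2.imwrite("pics/a.png",np.hstack([S['scene']["image"][130:330,80:330,::-1],S['top']["image"][100:300,300:480,::-1]]))
E
```

```text
[-6.74874191e-02  6.59178590e-01  1.19597777e+00  1.91175617e-04
  1.28637613e+00  1.50101830e+00]
```

View pics/a.png

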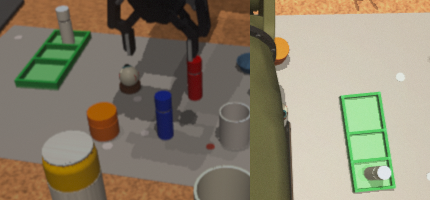

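White stands upright in the nearest green compartment, and the rest of the scene is undisturbed. Next is the blue bottle.

{"api": "servo_tool", "payload": {"rot": [[0, 0, 0], [0, 0, 0], [0, 0, 0], [0, 0, 0], [0, 0, 0], [0, 0, 0], [0, 0, 0], [0, 0, 0], [0, 0, 0], [0, 0, 0], [0, 0, 0], [0, 0, 0]], "delta_pos": [[-0.001, -0.002, -0.02], [0, 0, -0.04], [0, 0, -0.03], [0, 0, -0.018], [0, 0, -0.008], [0, 0, 0], [0, 0, 0], [0, 0, 0], [0, 0, 0], [0, 0, 0.02], [0, 0, 0.04], [0, 0, 0.05]], "hand": [1, 1, 1, 1, 1, 0, 0, 0, 0, 0, 0, 0]}}

```text
time_s: 9.12
tcp_pos: [0.6766, -0.0132, 0.143]
ee_rot: [[1.0, -0.0, -0.001], [-0.0, -1.0, 0.0], [-0.001, -0.0, -1.0]]
ft_force: [0.3, -0.6, 0.5]
gripper_width: 0.317
grip_force: 29.7
```

{"api": "servo_tool", "payload": {"rot": [[0, 0, 0.008], [0, 0, 0.008], [0, 0, 0.008], [0, 0, 0.008], [0, 0, 0.008], [0, 0, 0.008], [0, 0, 0.008], [0, 0, 0.008], [0, 0, 0.008], [0, 0, 0.008], [0, 0, 0]], "delta_pos": [[-0.0195, -0.0291, 0.001], [-0.0195, -0.0291, 0.001], [-0.0195, -0.0291, 0], [-0.0195, -0.0291, 0], [-0.0195, -0.0291, 0], [-0.0195, -0.0291, 0], [-0.0195, -0.0291, 0], [-0.0195, -0.0291, 0], [-0.0195, -0.0291, 0], [-0.0195, -0.0291, 0], [0, 0, 0]], "hand": [0, 0, 0, 0, 0, 0, 0, 0, 0, 0, 0]}}

```text
time_s: 10.5
tcp_pos: [0.4811, -0.3059, 0.1445]
ee_rot: [[0.997, 0.077, 0.001], [0.077, -0.997, -0.001], [0.001, 0.001, -1.0]]
ft_force: [0.2, 1.0, -0.9]
gripper_width: 0.318
grip_force: 29.7
```

{"api": "servo_tool", "payload": {"rot": [[0, 0, 0], [0, 0, 0], [0, 0, 0], [0, 0, 0], [0, 0, 0], [0, 0, 0], [0, 0, 0], [0, 0, 0], [0, 0, 0], [0, 0, 0], [0, 0, 0], [0, 0, 0]], "delta_pos": [[0.001, 0.002, -0.02], [0, 0, -0.035], [0, 0, -0.03], [0, 0, -0.015], [0, 0, -0.0085], [0, 0, 0], [0, 0, 0], [0, 0, 0], [0, 0, 0], [0, 0, 0.02], [0, 0, 0.04], [0, 0, 0.05]], "hand": [0, 0, 0, 0, 0, 0, 0.8, 0.8, 0.8, 0.8, 1, 1]}}

```text
time_s: 12.0
tcp_pos: [0.4826, -0.302, 0.1454]
ee_rot: [[0.997, 0.08, -0.001], [0.08, -0.997, 0.001], [-0.001, -0.001, -1.0]]
ft_force: [0.5, -1.7, -0.5]
gripper_width: 0.998
grip_force: 0.0
```

{"api": "servo_tool", "payload": {"rot": [[0, 0, -0.01], [0, 0, -0.01], [0, 0, -0.01], [0, 0, -0.01], [0, 0, -0.01], [0, 0, -0.01], [0, 0, -0.01], [0, 0, -0.01], [0, 0, 0]], "delta_pos": [[0.0257, 0.0233, 0], [0.0257, 0.0233, 0], [0.0257, 0.0233, 0], [0.0257, 0.0233, 0], [0.0257, 0.0233, 0], [0.0257, 0.0233, 0], [0.0257, 0.0233, 0], [0.0257, 0.0233, 0], [0, 0, 0]], "hand": [1, 1, 1, 1, 1, 1, 1, 1, 1]}}

```text
time_s: 13.12
tcp_pos: [0.6895, -0.114, 0.1441]
ee_rot: [[1.0, 0.002, -0.0], [0.002, -1.0, 0.0], [-0.0, -0.0, -1.0]]
ft_force: [0.1, 0.4, -0.2]
gripper_width: 1.0
grip_force: 0.0
```

{"api": "servo_tool", "payload": {"rot": [[0, 0, 0], [0, 0, 0], [0, 0, 0], [0, 0, 0], [0, 0, 0], [0, 0, 0], [0, 0, 0], [0, 0, 0], [0, 0, 0], [0, 0, 0], [0, 0, 0], [0, 0, 0]], "delta_pos": [[0, -0.001, -0.02], [0, -0.001, -0.04], [0, 0, -0.035], [0, 0, -0.023], [0, 0, -0.01], [0, 0, 0], [0, 0, 0], [0, 0, 0], [0, 0, 0.005], [0, 0, 0.02], [0, 0, 0.04], [0, 0, 0.055]], "hand": [1, 1, 1, 1, 1, 0, 0, 0, 0, 0, 0, 0]}}

```text
time_s: 14.62
tcp_pos: [0.688, -0.1177, 0.1383]
ee_rot: [[1.0, -0.0, -0.002], [-0.0, -1.0, 0.0], [-0.002, -0.0, -1.0]]
ft_force: [-0.5, 0.3, -1.0]
gripper_width: 0.571
grip_force: 31.3
```

{"api": "servo_tool", "payload": {"rot": [[0, 0, 0.01], [0, 0, 0.01], [0, 0, 0.01], [0, 0, 0.01], [0, 0, 0.01], [0, 0, 0.01], [0, 0, 0.01], [0, 0, 0.01], [0, 0, 0]], "delta_pos": [[-0.017, -0.0225, 0], [-0.017, -0.0225, 0], [-0.017, -0.0225, 0], [-0.017, -0.0225, 0], [-0.017, -0.0225, 0], [-0.017, -0.0225, 0], [-0.017, -0.0225, 0], [-0.017, -0.0225, 0], [0, 0, 0]], "hand": [0, 0, 0, 0, 0, 0, 0, 0, 0]}}

```text
time_s: 15.75
tcp_pos: [0.5518, -0.2993, 0.1382]
ee_rot: [[0.997, 0.078, 0.001], [0.078, -0.997, -0.001], [0.001, 0.001, -1.0]]
ft_force: [0.3, -0.6, -0.3]
gripper_width: 0.565
grip_force: 31.4
```

{"api": "servo_tool", "payload": {"rot": [[0, 0, 0], [0, 0, 0], [0, 0, 0], [0, 0, 0], [0, 0, 0], [0, 0, 0], [0, 0, 0], [0, 0, 0], [0, 0, 0], [0, 0, 0], [0, 0, 0], [0, 0, 0]], "delta_pos": [[0, 0.001, -0.02], [0, 0, -0.04], [0, 0, -0.03], [0, 0, -0.016], [0, 0, -0.0085], [0, 0, 0], [0, 0, 0], [0, 0, 0], [0, 0, 0], [0, 0, 0.02], [0, 0, 0.04], [0, 0, 0.06]], "hand": [0, 0, 0, 0, 0, 0, 0.85, 0.85, 0.85, 0.85, 1, 1]}}

```text
time_s: 17.25
tcp_pos: [0.552, -0.2965, 0.1438]
ee_rot: [[0.997, 0.08, -0.002], [0.08, -0.997, 0.001], [-0.002, -0.001, -1.0]]
ft_force: [0.4, -0.0, 1.2]
gripper_width: 0.998
grip_force: 0.0
```

{"api": "servo_tool", "payload": {"rot": [[0, 0, -0.01], [0, 0, -0.01], [0, 0, -0.01], [0, 0, -0.01], [0, 0, -0.01], [0, 0, -0.01], [0, 0, -0.01], [0, 0, -0.01], [0, 0, 0]], "delta_pos": [[0.0013, 0.0388, 0], [0.0013, 0.0388, 0], [0.0013, 0.0388, 0], [0.0013, 0.0388, 0], [0.0013, 0.0388, 0], [0.0013, 0.0388, 0], [0.0013, 0.0388, 0], [0.0013, 0.0388, 0], [0, 0, 0]], "hand": [1, 1, 1, 1, 1, 1, 1, 1, 1]}}

```text
time_s: 18.38
tcp_pos: [0.5632, 0.0156, 0.1438]
ee_rot: [[1.0, 0.003, 0.002], [0.003, -1.0, 0.0], [0.002, -0.0, -1.0]]
ft_force: [0.7, -1.2, 0.6]
gripper_width: 0.999
grip_force: 0.0
```

{"api": "servo_tool", "payload": {"rot": [[0, 0, 0], [0, 0, 0], [0, 0, 0], [0, 0, 0], [0, 0, 0], [0, 0, 0], [0, 0, 0], [0, 0, 0], [0, 0, 0], [0, 0, 0], [0, 0, 0], [0, 0, 0]], "delta_pos": [[0, -0.001, -0.02], [0, 0, -0.04], [0, 0, -0.03], [0, 0, -0.016], [0, 0, -0.007], [0, 0, 0], [0, 0, 0], [0, 0, 0], [0, 0, 0], [0, 0, 0.02], [0, 0, 0.04], [0, 0, 0.06]], "hand": [1, 1, 1, 1, 1, 0, 0, 0, 0, 0, 0, 0]}}

```text
time_s: 19.88
tcp_pos: [0.5621, 0.0126, 0.1494]
ee_rot: [[1.0, -0.0, -0.003], [-0.0, -1.0, 0.0], [-0.003, -0.0, -1.0]]
ft_force: [0.5, 0.0, -0.2]
gripper_width: 0.317
grip_force: 29.7
```

{"api": "servo_tool", "payload": {"rot": [[0, 0, -0.0025], [0, 0, -0.0025], [0, 0, -0.0025], [0, 0, -0.0025], [0, 0, -0.0025], [0, 0, -0.0025], [0, 0, -0.0025], [0, 0, -0.0025], [0, 0, 0]], "delta_pos": [[-0.0123, 0.0333, 0.01], [-0.0123, 0.0333, 0], [-0.0123, 0.0333, 0], [-0.0123, 0.0333, 0], [-0.0123, 0.0333, 0], [-0.0123, 0.0333, 0], [-0.0123, 0.0333, 0], [-0.0123, 0.0333, -0.01], [0, 0, 0]], "hand": [0, 0, 0, 0, 0, 0, 0, 0, 0]}}

```text
time_s: 21.0
tcp_pos: [0.4635, 0.2805, 0.1487]
ee_rot: [[1.0, -0.017, -0.001], [-0.017, -1.0, -0.0], [-0.001, 0.0, -1.0]]
ft_force: [1.0, -0.2, -0.6]
gripper_width: 0.315
grip_force: 29.7
```

{"api": "servo_tool", "payload": {"rot": [[0, 0, 0], [0, 0, 0], [0, 0, 0], [0, 0, 0], [0, 0, 0], [0, 0, 0], [0, 0, 0], [0, 0, 0], [0, 0, 0], [0, 0, 0], [0, 0, 0], [0, 0, 0]], "delta_pos": [[0, -0.001, -0.02], [0, 0, -0.04], [0, 0, -0.03], [0, 0, -0.015], [0, 0, -0.0075], [0, 0, 0], [0, 0, 0], [0, 0, 0], [0, 0, 0], [0, 0, 0.02], [0, 0, 0.04], [0, 0, 0.06]], "hand": [0, 0, 0, 0, 0, 0, 0.8, 0.8, 0.8, 0.8, 1, 1]}}

```text
time_s: 22.5
tcp_pos: [0.4639, 0.2776, 0.1571]
ee_rot: [[1.0, -0.02, -0.003], [-0.02, -1.0, -0.001], [-0.003, 0.001, -1.0]]
ft_force: [1.1, 1.7, 0.7]
gripper_width: 0.999
grip_force: 0.0
```

{"api": "servo_tool", "payload": {"rot": [[0, 0, 0.0025], [0, 0, 0.0025], [0, 0, 0.0025], [0, 0, 0.0025], [0, 0, 0.0025], [0, 0, 0.0025], [0, 0, 0.0025], [0, 0, 0.0025], [0, 0, 0]], "delta_pos": [[0.0252, -0.0219, 0], [0.0252, -0.0219, 0], [0.0252, -0.0219, 0], [0.0252, -0.0219, 0], [0.0252, -0.0219, 0], [0.0252, -0.0219, 0], [0.0252, -0.0219, 0], [0.0252, -0.0219, 0], [0, 0, 0]], "hand": [1, 1, 1, 1, 1, 1, 1, 1, 1]}}

```text
time_s: 23.62
tcp_pos: [0.6671, 0.1011, 0.1563]
ee_rot: [[1.0, -0.002, -0.0], [-0.002, -1.0, -0.0], [-0.0, 0.0, -1.0]]
ft_force: [-0.1, 0.7, -1.4]
gripper_width: 1.0
grip_force: 0.0
```

{"api": "servo_tool", "payload": {"rot": [[0, 0, 0], [0, 0, 0], [0, 0, 0], [0, 0, 0], [0, 0, 0], [0, 0, 0], [0, 0, 0], [0, 0, 0], [0, 0, 0], [0, 0, 0], [0, 0, 0], [0, 0, 0]], "delta_pos": [[0, 0, -0.02], [0, 0, -0.04], [0, 0, -0.04], [0, 0, -0.025], [0, 0, -0.01], [0, 0, 0], [0, 0, 0], [0, 0, 0], [0, 0, 0.005], [0, 0, 0.02], [0, 0, 0.04], [0, 0, 0.06]], "hand": [1, 1, 1, 1, 1, 0, 0, 0, 0, 0, 0, 0], "newtons": 22}}

```text
time_s: 25.12
tcp_pos: [0.6655, 0.1027, 0.1481]
ee_rot: [[1.0, -0.0, -0.002], [-0.0, -1.0, -0.0], [-0.002, 0.0, -1.0]]
ft_force: [0.5, -0.3, 0.6]
gripper_width: 0.601
grip_force: 23.1
```

{"api": "servo_tool", "payload": {"rot": [[0, 0, -0.0025], [0, 0, -0.0025], [0, 0, -0.0025], [0, 0, -0.0025], [0, 0, -0.0025], [0, 0, -0.0025], [0, 0, -0.0025], [0, 0, 0], [0, 0, 0]], "delta_pos": [[-0.0102, 0.0248, 0], [-0.0102, 0.0248, 0], [-0.0102, 0.0248, 0], [-0.0102, 0.0248, 0], [-0.0102, 0.0248, 0], [-0.0102, 0.0248, 0], [-0.0102, 0.0248, 0], [0, 0, 0], [0, 0, 0]], "hand": [0, 0, 0, 0, 0, 0, 0, 0, 0]}}

```text
time_s: 26.25
tcp_pos: [0.5951, 0.2759, 0.1477]
ee_rot: [[1.0, -0.018, 0.001], [-0.018, -1.0, 0.0], [0.001, -0.0, -1.0]]
ft_force: [0.7, -0.8, -0.7]
gripper_width: 0.6
grip_force: 23.2
```

{"api": "servo_tool", "payload": {"rot": [[0, 0, 0], [0, 0, 0], [0, 0, 0], [0, 0, 0], [0, 0, 0], [0, 0, 0], [0, 0, 0], [0, 0, 0], [0, 0, 0], [0, 0, 0], [0, 0, 0], [0, 0, 0]], "delta_pos": [[-0.001, 0, -0.02], [0, 0, -0.04], [0, 0, -0.034], [0, 0, -0.018], [0, 0, -0.007], [0, 0, 0], [0, 0, 0], [0, 0, 0], [0, 0, 0], [0, 0, 0.02], [0, 0, 0.04], [0, 0, 0.06]], "hand": [0, 0, 0, 0, 0, 0, 0.85, 0.85, 0.85, 0.85, 1, 1]}}

```text
time_s: 27.75
tcp_pos: [0.5932, 0.2761, 0.1492]
ee_rot: [[1.0, -0.018, -0.002], [-0.018, -1.0, -0.001], [-0.002, 0.001, -1.0]]
ft_force: [0.9, -0.4, 0.9]
gripper_width: 1.005
grip_force: 0.0
```

{"api": "servo_tool", "payload": {"rot": [[0, 0, 0], [0, 0, 0], [0, 0, 0], [0, 0, 0], [0, 0, 0], [0, 0, 0], [0, 0, 0], [0, 0, 0]], "delta_pos": [[-0.02, -0.035, 0.01], [-0.025, -0.035, 0.01], [-0.025, -0.035, 0.01], [-0.025, -0.035, 0.01], [-0.025, -0.035, 0.01], [-0.025, -0.035, 0.01], [-0.025, -0.035, 0.01], [-0.025, -0.035, 0.0]], "hand": [1, 1, 1, 1, 1, 1, 1, 1]}}

```text
time_s: 28.75
tcp_pos: [0.3982, -0.0046, 0.2198]
ee_rot: [[1.0, -0.017, 0.003], [-0.017, -1.0, -0.0], [0.003, 0.0, -1.0]]
ft_force: [0.8, -0.1, -0.2]
gripper_width: 1.003
grip_force: 0.0
```

```bash
python3 - <<'E'
from h import *
S={n:env.snapshot(n) for n in("top","scene")}
z=lambda n,x,y,w,h:cv2.resize(S[n]["image"][y:y+h,x:x+w,::-1],(400,300),interpolation=cv2.INTER_CUBIC)
cv2.imwrite("pics/f.png",np.vstack([np.hstack([z('top',360,180,140,105+15),z('top',80,170,140,120)]),np.hstack([z('scene',80,120,140,105),z('scene',310,165,160,120)])]))
E
```

```text
(no output)
```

View pics/f.png

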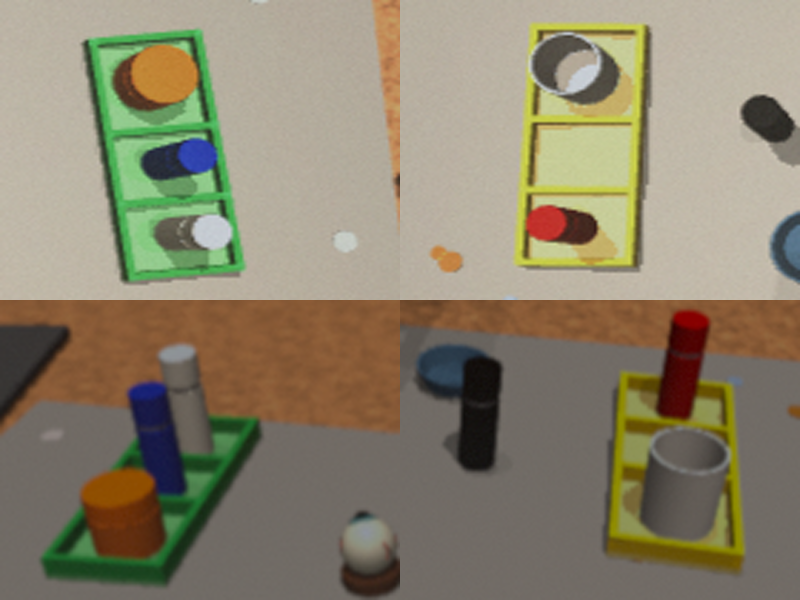

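All five pieces stand upright inside their compartments: orange jar, blue and white in green, cup and red in yellow. The black bottle, eye and dish look undisturbed.

```bash
python3 -c "
from rig import env
print(env.job_done())"
```

```text
the job is handed in; nothing more can be done
None
```

I placed all five pieces upright in their compartments and handed the job in at about 29 s; the final pictures show the black bottle, prop eye and blue dish still standing, but the judge returned no verdict.

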